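Nip up the reel nut of the tape holder

ROBOT

A 6-joint arm with a two-finger parallel gripper is mounted at the origin on the work surface. World frame = base frame: x ahead of the robot, y to its left, z up, the work surface at z = 0. Lengths are in m, angles in rad, forces in N, time in s.
With the tool pointing down it reaches from about 0.225 to 0.875 m from the base axis. Payload 3.4 kg.
Tool frame: the origin (TCP) lies on the centre line of the jaws, within the pads' length; the fingertips stand 17 mm ahead of it and the grasp point (between the pads) lies 2 mm behind it; x points along the fingers, y is the direction in which the jaws open and shut, and the axes are right-handed (so a half turn about x gives the same grasp; the last joint's range is limited). The gripper opens to 85 mm and grips with 20 to 120 N. Pads are 22 mm wide; open, the fingers measure 114 mm over their backs; the gripper's body (76 mm by 85 mm) begins 54 mm behind the grasp point. The pads swing forward as they close: fully open they stand 13 mm farther back than shut.
Start: joints at [-1.46, 0.276, 1.505, -0, 1.361, -0.121], TCP at [0.132, -0.56, 0.248] pointing down, gripper open.
Joint ranges: [-2.89, 2.89], [-0.75, 2.08], [0.22, 2.7], [-1.18, 4.32], [0.11, 2.71], [-2.7, 2.7]. Speed limits (rad/s): [2.57, 2.57, 3.14, 3.14, 3.14, 3.14].

INTERFACE

Orientations are given as a 3x3 rotation matrix whose columns are the frame's x, y, z axes.
In Python, from workcell import get_obs, camera, close_job gives the robot as it stands.
- The arm moves only by the tool move_arm, never from a script. Its argument "targets" is text: rows parted by semicolons, each of 6 numbers parted by spaces: the shift along the tool's x, y, z in cm, then the turn, a rotation vector about the tool's x, y, z in degrees. A call has 1 to 12 rows; each row is the pose to reach, as a shift and turn from the pose commanded when the call began, along the tool's axes at that moment; what a row does not reach only later rows make up. A row lasts 1/10 s, in which the tool goes at most 50 mm and 8.59 degrees, less where a joint would pass 70% of its speed; a pose out of reach is approached as far as the arm can. A call with a gripper value outside its range is refused whole. "fingers" is the gripper command: -1 is fully open, 1 is shut, values between are in proportion, set as the call begins (left out, the last holds). The fingers move at their own pace and stop on an object; "grip_force" is the grip in N (left out, the last holds). Time passes only in rows, so rows that repeat a pose let the fingers close. It gives the time, the measured TCP pose, the force and the opening at its end, in the units of the state.
- get_obs(): the state, without advancing time (a new reading comes with each control period).
- camera(name): name is "scene" or "top" or "wrist"; returns a dict with "color" (400x640x3 uint8, red, green, blue), "camera_matrix" (3x3 intrinsics, pixels), "R" (3x3) and "t" (3): a world point X has camera coordinates R X + t; the wrist camera has in their place "mount" (4x4, takes a point from camera to tool coordinates, whose origin is the TCP and whose axes are the tool frame's). Camera axes: x right, y down, z forward; pixel columns grow to the right and rows downward; lengths in m; the calibration is good to about 2 mm. A picture is of the moment at which its call begins: read the wrist's pose just before it. There is no depth.
- close_job(): hands the job in, once; it reports no verdict.
The state is a dict: "t": time; "qpos": joint angles; "joint_vel": joint speeds; "effort": joint torques, N m; "ee_pos": TCP position; "ee_rot": TCP orientation; "wrist_force": force on the tool from outside, world axes, zero at the start; "ft_torque": the same for the moment, N m; "gripper_width": finger opening in m.
Only numpy, scipy, OpenCV 4.12 (cv2) and the standard library are available. Lean on these libraries where they do the work, as an engineer would, in place of code of your own. Each camera call takes 0.05 s, during which the arm holds its last target. There are 200 camera calls.

TASK

The tape reel on the bench holder has worked loose. Take the large ring spanner from the rubber mat and tighten the reel's lobed hub nut clockwise; the holder's side plates leave room only for short swings, so lift the spanner off, swing back and re-seat it until the nut comes to its stop, then pull it up to about 1 Nm (8 N on the handle), hold that for half a second, and never strain it beyond about 1.8 Nm. Then lay the spanner flat on the mat again and let go, leaving the small spanner beside it where it is.

Things in the scene. Friction and masses are not known exactly. Their poses are not given: they have to be found in the camera images.
- holder: Tape holder fixed to the bench: base plate 190 x 150 x 8 mm, tape reel (106 mm across) lying flat on an upright spindle, blue side plates. Origin on the bench on the spindle axis, z up; its -x side is open, roughly towards the robot. Side plates 100 mm high at y = +-64 mm, x = -60 to +85 mm; a seated spanner's handle in the open side can swing 40 degrees either side of -x before it meets them.
- nut: Steel hub nut on top of the reel: round core, eight upright domed lobes, 42 mm across, 20 mm high. Origin at its underside on the axis, 65 mm above the bench, on a flange 54 mm across that stops the seated spanner; z up; a lobe on its +x and every 45 degrees. At the stop of hub it still yields about 0.045 rad per Nm (sprung washers) and springs back when let go.
- hub (a joint): How far the nut is screwed down, rad, growing clockwise seen from above: 0.1 to 0.4 at the start, 1.85 at its stop (up to 0.04 more under load). Turning takes about 0.25 Nm before the stop; at the stop the torque rises steeply. A force on the handle and a twist by the gripper both count towards the nut's torque. It stays where it is left; turning the other way loosens it.
- spanner: Large steel ring spanner, 194 mm long, 0.2 to 0.4 kg. Origin: centre of the ring's underside; z up; handle along its -x. Ring 58 mm across, 16 mm high; eight inner teeth at 22.5 degrees and every 45, so it drops over the nut when both x axes agree up to a multiple of 45 degrees (play 5 degrees, 1.5 mm); fully seated, its origin is at the nut's origin, resting on the flange.
- spanner_grip (a point): Middle of the spanner's handle, 130 mm from the ring's centre and 10 mm above the underside: the place to hold it. The handle is a straight bar 14 mm wide and 20 mm high, underside level with the ring's, ending 165 mm from the ring's centre. Unload the handle before lifting off: loaded teeth bind.
- mat: Black rubber mat fixed on the bench, 280 x 200 x 4 mm, origin at the centre of its underside, long side along its x. It lies left or right of the holder, a white crate on the other side.
- small_spanner: Small open-ended spanner, 130 mm long, lying on the mat beside the large one (about 100 mm away): a bystander.
- crate: White slatted crate 260 x 190 x 60 mm fixed on the bench, with two cucumbers in it, on the side of the holder away from the mat.
Things that resemble listed ones, but are neither listed nor needed, are in the scene too. Several things have the shape of the spanner; the one meant has the colours described above.

How it is judged:
On the way:
1. the nut at its stop, held with a firm pull on the seated spanner (40 N summed over the spanner's teeth is about 0.7 Nm) (value of joint hub above 1.82 rad and horizontal distance between spanner and nut below 0.006 m and contact force between spanner and nut above 40 N), for 0.2 s.
At the end, for the whole second after the job is handed in: The nut is still at its stop (within 0.08 rad) and the spanner lies flat, at rest and released on the mat (ring centre and grip point within 10 mm of being over it) (value of joint hub above 1.77 rad and z of spanner in the frame of mat below 0.009 m and angle between spanner's own z axis and vertical below 0.06 rad and x of spanner in the frame of mat between -0.15 and 0.15 m and y of spanner in the frame of mat between -0.11 and 0.11 m and x of spanner_grip in the frame of mat between -0.15 and 0.15 m and y of spanner_grip in the frame of mat between -0.11 and 0.11 m and linear speed of spanner below 0.02 m/s); the robot touches nothing.
It fails at once if the nut is overtightened or struck (120 N summed over the spanner's teeth is about 2 Nm) (contact force between spanner and nut above 120 N).
It fails at once if the small spanner is disturbed (moved more than 30 mm) (distance of small_spanner from where it was at the start of the episode above 0.03 m).
It also fails if it takes over 72 s, if anything falls off the work surface, if the arm or the gripper's body presses on something with over 40 N, if the wrist force passes 120 N, or if a joint passes its speed limit or range.

## Working session

There is one attempt and no reset: what is moved stays moved. The work goes in short steps, Python scripts to look and compute and a tool call to move; the robot and the scene stay as the last step left them, time stands still between calls to the robot, and variables do not carry over. Pictures are saved under pics/ and viewed, about 8 in all and at most 12, crops included, and the job is handed in when it is done.

Besides the shell and the picture viewer there is one more tool, called after ">>>" as name(argument=value, ...) on one line, values as JSON. move_arm: Moves the arm, as the interface text tells. Its arguments: {"type":"object","properties":{"targets":{"type":"string"},"fingers":{"type":"number"},"grip_force":{"type":"number"}},"required":["targets"]}

```bash
mkdir -p pics
cat > h.py <<'E'
import numpy as np, cv2
from workcell import get_obs, camera, close_job
def snap(n,f):
    o=get_obs(); c=camera(n); cv2.imwrite('pics/'+f,c['color'][:,:,::-1])
    np.savez('pics/'+f+'.npz',K=c['camera_matrix'],R=c.get('R',0),t=c.get('t',0),M=c.get('mount',0),p=o['ee_pos'],E=o['ee_rot']); return c
def ray(f,uv):
    d=np.load('pics/'+f+'.npz'); v=np.linalg.inv(d['K'])@[uv[0],uv[1],1]
    if d['M'].shape: 
        M=d['M']; return d['p']+d['E']@M[:3,3], d['E']@M[:3,:3]@v
    return -d['R'].T@d['t'], d['R'].T@v
def onz(f,uv,z):
    c,v=ray(f,uv); return c+v*(z-c[2])/v[2]
def proj(f,X):
    d=np.load('pics/'+f+'.npz')
    if d['M'].shape:
        x=d['E'].T@(np.array(X)-d['p']); M=d['M']; x=M[:3,:3].T@(x-M[:3,3])
    else: x=d['R']@X+d['t']
    x=d['K']@x; return x[:2]/x[2]
E
python3 -c "
from h import *
snap('top','top.png');snap('scene','scene.png')
a=cv2.imread('pics/top.png');cv2.imwrite('pics/top2.png',cv2.resize(a,(800,500)))
o=get_obs();print(o['ee_rot'].round(3),o['ee_pos'],o['t'],o['gripper_width'])"
```

```text
[[-0.     0.23  -0.973]
 [ 0.002 -0.973 -0.23 ]
 [-1.    -0.002 -0.   ]] [ 0.13203149 -0.55919067  0.24752288] 0.1 0.08550602332228957
```

View pics/top.png

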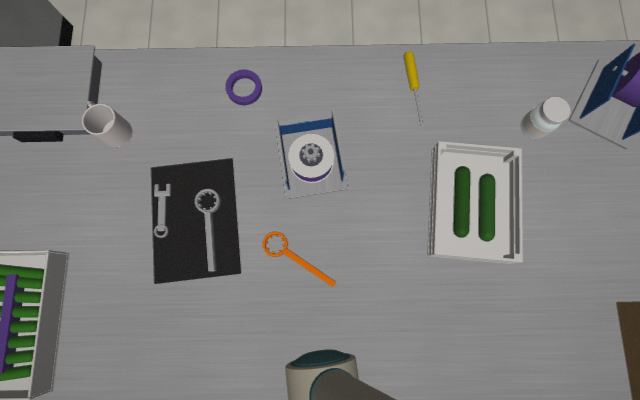

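View pics/scene.png

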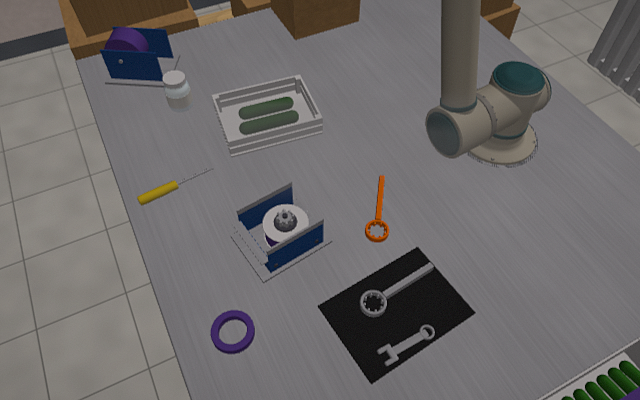

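The top view shows the mat on the left. The large spanner's ring is at (207,201) and its handle end at (211,270). The nut is at (311,154), the holder's open side faces down towards the robot, the small spanner is at x≈162, and the orange spanner is a decoy.

```bash
python3 -c "
from h import *
f='top.png'
r=onz(f,(207,201),.02);e=onz(f,(211.5,270),.024);n=onz(f,(311,153.5),.085)
print(r,e,n,np.degrees(np.arctan2(*(r-e)[1::-1])),np.linalg.norm(r-e))
# side plates top inner front/back corners
for p in [(278,124),(289,188),(333,114),(344,178)]: print(onz(f,p,.1))
for p in [(151,168),(232,158),(241,273),(155,283)]: print(onz(f,p,.004))
c=camera('wrist');print(c['mount'].round(3),c['camera_matrix'])
u=(r-e)/np.linalg.norm(r-e);print('grip',r-.13*u)
print('small',onz(f,(161,185),.01),onz(f,(161,232),.01))
"
python3 - <<'E'
import cv2
a=cv2.imread('pics/top.png');cv2.imwrite('pics/crop.png',cv2.resize(a[95:285,145:355],(800,724),interpolation=cv2.INTER_CUBIC)[:600])
E
```

```text
[0.56066275 0.28588321 0.02      ] [0.40113579 0.26726872 0.024     ] [0.65091527 0.03963253 0.085     ] 6.655494175288698 0.16065911119653298
[0.71582518 0.11191849 0.1       ]
[0.56891056 0.08704412 0.1       ]
[ 0.73754682 -0.01078905  0.1       ]
[ 0.58918015 -0.03148066  0.1       ]
[0.64822472 0.43042221 0.004     ]
[0.67033924 0.23464805 0.004     ]
[0.39419216 0.20495033 0.004     ]
[0.37470476 0.40061148 0.004     ]
[[-0.    -0.268  0.963 -0.126]
 [ 1.     0.001  0.    -0.001]
 [-0.001  0.963  0.268 -0.069]
 [ 0.     0.     0.     1.   ]] [[280.90392829   0.         318.9956832 ]
 [  0.         280.90392829 199.21724079]
 [  0.           0.           1.        ]]
grip [0.43157885 0.27082098 0.02323667]
small [0.60368637 0.40060453 0.01      ] [0.49075492 0.39266183 0.01      ]
```

View pics/crop.png

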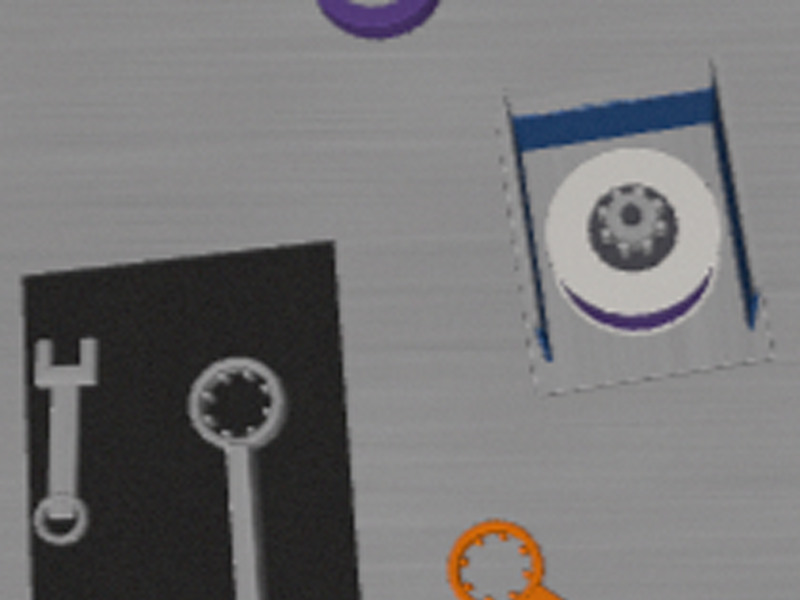

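```bash
cat >> h.py <<'E'
def goto(p,yaw,base=None):
    """yaw (deg) = direction of -tool z; prints row from measured pose (or base=(p,yaw))"""
    c=lambda y:np.array([[0,np.sin(y),-np.cos(y)],[0,-np.cos(y),-np.sin(y)],[-1,0,0]])
    from scipy.spatial.transform import Rotation as Ro
    if base is None: o=get_obs();P,E=np.array(o['ee_pos']),np.array(o['ee_rot'])
    else: P,E=np.array(base[0]),c(np.radians(base[1]))
    s=E.T@(np.array(p)-P)*100; r=np.degrees(Ro.from_matrix(E.T@c(np.radians(yaw))).as_rotvec())
    print(' '.join('%.2f'%v for v in s),' '.join('%.1f'%v for v in r))
E
python3 -c "
from h import *
goto((.592,.031,.14),8.5)"
```

```text
10.84 -46.87 -58.33 4.8 -0.0 0.1
```

>>> move_arm(targets="0 -46.9 -58.3 4.8 0 0; 0 -46.9 -58.3 4.8 0 0; 0 -46.9 -58.3 4.8 0 0; 0 -46.9 -58.3 4.8 0 0; 0 -46.9 -58.3 4.8 0 0; 0 -46.9 -58.3 4.8 0 0; 0 -46.9 -58.3 4.8 0 0; 0 -46.9 -58.3 4.8 0 0; 0 -46.9 -58.3 4.8 0 0; 0 -46.9 -58.3 4.8 0 0; 0 -46.9 -58.3 4.8 0 0; 0 -46.9 -58.3 4.8 0 0", fingers=-1)

```text
t: 1.35
ee_pos: [0.5015, -0.0843, 0.2482]
ee_rot: [[0.0, 0.148, -0.989], [-0.0, -0.989, -0.148], [-1.0, 0.0, 0.0]]
wrist_force: [0.4, -1.0, 0.6]
gripper_width: 0.0854
```

```bash
python3 -c "
from h import *
goto((.592,.031,.14),8.5)"
```

```text
10.82 -10.07 -10.65 0.0 0.0 -0.0
```

>>> move_arm(targets="0 -10.1 -10.6 0 0 0; 0 -10.1 -10.6 0 0 0; 0 -10.1 -10.6 0 0 0; 5 -10.1 -10.6 0 0 0; 10.8 -10.1 -10.6 0 0 0; 10.8 -10.1 -10.6 0 0 0; 10.8 -10.1 -10.6 0 0 0; 10.8 -10.1 -10.6 0 0 0")

```text
t: 2.15
ee_pos: [0.5922, 0.0289, 0.1424]
ee_rot: [[0.004, 0.147, -0.989], [-0.0, -0.989, -0.147], [-1.0, 0.001, -0.004]]
wrist_force: [0.5, 0.2, 0.0]
gripper_width: 0.085
```

```bash
python3 -c "
from h import *
snap('wrist','w1.png')
print(get_obs()['ee_pos'],proj('w1.png',(.651,.04,.085)))
a=cv2.imread('pics/w1.png');cv2.imwrite('pics/w1c.png',cv2.resize(a[0:220,180:460],(763,600),interpolation=cv2.INTER_CUBIC))"
```

```text
[0.59257214 0.02879152 0.14299622] [317.1747917  136.23269159]
```

View pics/w1c.png

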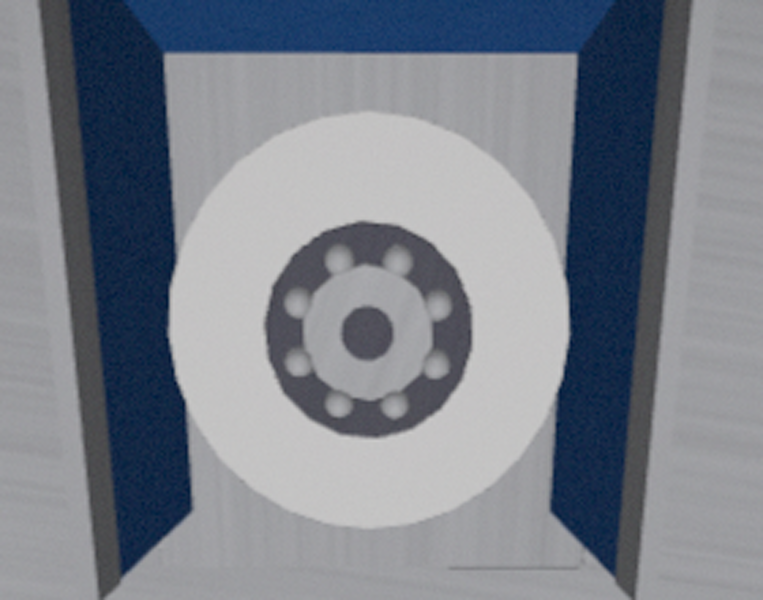

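The wrist view is clear. The nut centre is at crop (368,332), with lobes at (340,260), (398,260), (438,304) and so on.

```bash
python3 -c "
from h import *
L=[(340,260),(398,260),(438,304),(436,363),(394,404),(339,404),(298,362),(298,303)]
P=np.array([onz('w1.png',(180+x/2.725,y/2.725),.083) for x,y in L]);c=P.mean(0);print(c)
d=P-c;print(np.hypot(d[:,0],d[:,1]).round(4))
a=np.degrees(np.arctan2(d[:,1],d[:,0]));z=np.exp(1j*np.radians(a*8)).mean();print(a.round(1),'phase mod45',np.degrees(np.angle(z))/8)
# plates: top inner edges z=.1 and base edge lines
for A,B in [((75,60),(118,560)),((660,60),(618,560))]:
  p,q=[onz('w1.png',(180+x/2.725,y/2.725),.1) for x,y in (A,B)];print(p,q,np.degrees(np.arctan2(*(p-q)[1::-1])))
p,q=[onz('w1.png',(180+x/2.725,y/2.725),.008) for x,y in ((163,52),(580,52))];print('back',np.degrees(np.arctan2(*(q-p)[1::-1]))+90)
p,q=[onz('w1.png',(180+x/2.725,y/2.725),.008) for x,y in ((163,52),(191,510))];print('L',np.degrees(np.arctan2(*(p-q)[1::-1])))
p,q=[onz('w1.png',(180+x/2.725,y/2.725),.008) for x,y in ((580,52),(552,510))];print('R',np.degrees(np.arctan2(*(p-q)[1::-1])))
goto((.432,.271,.15),6.65)
"
```

```text
[0.65920986 0.04268212 0.083     ]
[0.0173 0.0176 0.0176 0.0175 0.0174 0.0177 0.0177 0.0175]
[  29.6  -14.9  -59.5 -104.1 -150.5  165.5  120.    75.5] phase mod45 -14.804375422296092
[0.70161584 0.10610842 0.1       ] [0.60118658 0.09191001 0.1       ] 8.046989054898411
[ 0.71845065 -0.00641211  0.1       ] [ 0.61809625 -0.02161995  0.1       ] 8.617114306223295
back 8.509724872057419
L 8.188259630349835
R 8.504558950940348
-0.79 -26.32 12.32 1.8 -0.3 -0.1
```

```bash
python3 -c "
from h import *
goto((.501,.279,.143),6.65)
goto((.501,.279,.09),6.65)
"
```

```text
-0.06 -26.09 5.38 1.8 -0.3 -0.1
5.24 -26.10 5.41 1.8 -0.3 -0.1
```

>>> move_arm(targets="-2 -26.1 5.4 1.8 -0.3 0; -2 -26.1 5.4 1.8 -0.3 0; -2 -26.1 5.4 1.8 -0.3 0; -2 -26.1 5.4 1.8 -0.3 0; -2 -26.1 5.4 1.8 -0.3 0; 0 -26.1 5.4 1.8 -0.3 0; 5.2 -26.1 5.4 1.8 -0.3 0; 5.2 -26.1 5.4 1.8 -0.3 0; 5.2 -26.1 5.4 1.8 -0.3 0; 5.2 -26.1 5.4 1.8 -0.3 0")

```text
t: 3.2
ee_pos: [0.5009, 0.2796, 0.091]
ee_rot: [[-0.001, 0.115, -0.993], [0.001, -0.993, -0.115], [-1.0, -0.001, 0.001]]
wrist_force: [0.8, 0.8, -0.5]
gripper_width: 0.0852
```

```bash
python3 -c "
from h import *
snap('wrist','w2.png')
o=get_obs();print(o['ee_pos'],o['ee_rot'].round(4),proj('w2.png',(.561,.286,.02)))
a=cv2.imread('pics/w2.png');cv2.imwrite('pics/w2c.png',cv2.resize(a[0:400,180:460],(420,600),interpolation=cv2.INTER_CUBIC))"
```

```text
[0.50099396 0.27958357 0.09101226] [[-4.000e-04  1.151e-01 -9.934e-01]
 [ 1.200e-03 -9.934e-01 -1.151e-01]
 [-1.000e+00 -1.200e-03  3.000e-04]] [321.82535765 133.8473988 ]
```

View pics/w2c.png

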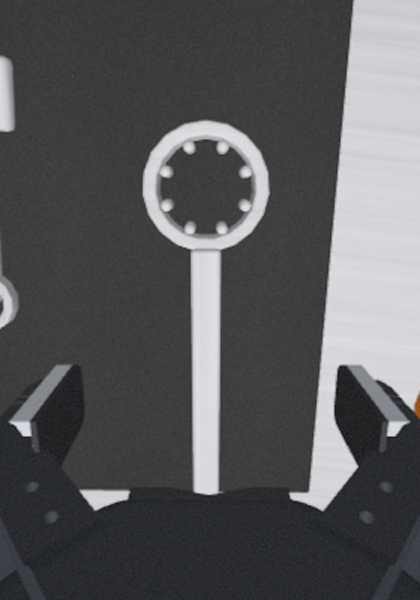

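The ring is centred at crop (206,187), about (317,125) in the full picture. The teeth are clear and the handle runs straight down at crop x≈206.

```bash
python3 -c "
from h import *
f='w2.png'
T=[(190,147),(222,147),(246,172),(245,205),(222,228),(190,228),(167,205),(166,172)]
P=np.array([onz(f,(180+x/1.5,y/1.5),.02) for x,y in T]);c=P.mean(0);d=P-c;print(c,np.hypot(d[:,0],d[:,1]).round(4))
a=np.degrees(np.arctan2(d[:,1],d[:,0]));print(a.round(1),'phase',22.5+np.degrees(np.angle(np.exp(1j*np.radians(a-22.5)*8).mean()))/8)
g=cv2.imread('pics/'+f,0)
H=[]
for v in range(185,315,10):
  u=np.where(g[v,295:340]>150)[0]+295; H.append(onz(f,(u.mean(),v),.024)[:2]); w=[onz(f,(x,v),.024) for x in (u[0]-.5,u[-1]+.5)]
  print(v,u[0],u[-1],H[-1].round(4),np.linalg.norm(w[0]-w[1]).round(4))
H=np.array(H);m,b=np.polyfit(H[:,0],H[:,1],1);yaw=np.degrees(np.arctan(m));print('yaw',yaw,'line y at ring',m*c[0]+b)
u=np.array([np.cos(np.radians(yaw)),np.sin(np.radians(yaw))]);G=c[:2]-.13*u;print(G)
goto((*G,.06),yaw);goto((*G,.025),yaw)
"
```

```text
[0.565974   0.28966022 0.02      ] [0.0191 0.0191 0.0193 0.0192 0.0191 0.0192 0.0192 0.0193]
[  28.3  -15.1  -61.5 -105.5 -150.7  163.8  118.8   74.8] phase 29.10942008624129
185 308 326 [0.526  0.2853] 0.0133
195 308 326 [0.5188 0.2844] 0.0135
205 308 326 [0.5114 0.2836] 0.0136
215 308 326 [0.5039 0.2827] 0.0137
225 308 326 [0.4963 0.2819] 0.0139
235 308 326 [0.4884 0.281 ] 0.014
245 308 325 [0.4804 0.2804] 0.0134
255 308 325 [0.4723 0.2795] 0.0136
265 308 325 [0.4639 0.2785] 0.0137
275 308 325 [0.4554 0.2776] 0.0139
285 309 325 [0.4468 0.2762] 0.0132
295 309 325 [0.4379 0.2752] 0.0134
305 309 325 [0.4289 0.2741] 0.0135
yaw 6.462768597430402 line y at ring 0.28984704678272455
[0.43680012 0.27502774]
3.10 -0.28 6.43 0.1 0.0 0.1
6.60 -0.28 6.43 0.1 0.0 0.1
```

>>> move_arm(targets="0 -0.3 3.2 0 0 0; 0 -0.3 6.4 0 0 0; 3.1 -0.3 6.4 0 0 0; 6.6 -0.3 6.4 0 0 0; 6.6 -0.3 6.4 0 0 0; 6.6 -0.3 6.4 0 0 0")

```text
t: 3.85
ee_pos: [0.4357, 0.275, 0.0238]
ee_rot: [[-0.004, 0.115, -0.993], [-0.0, -0.993, -0.115], [-1.0, -0.0, 0.004]]
wrist_force: [0.4, 1.1, 0.9]
gripper_width: 0.0855
```

>>> move_arm(targets="0 0 0 0 0 0; 0 0 0 0 0 0; 0 0 0 0 0 0; 0 0 0 0 0 0; 0 0 0 0 0 0; 0 0 0 0 0 0; 0 0 0 0 0 0; 0 0 0 0 0 0; 0 0 0 0 0 0; 0 0 0 0 0 0", fingers=1, grip_force=100)

```text
t: 4.85
ee_pos: [0.4347, 0.2749, 0.0233]
ee_rot: [[-0.005, 0.116, -0.993], [-0.001, -0.993, -0.116], [-1.0, 0.0, 0.005]]
wrist_force: [-0.6, -0.7, 5.9]
gripper_width: 0.0114
```

```bash
python3 -c "
from h import *
o=get_obs();print(o['ee_pos'],o['ee_rot'].round(4),o['gripper_width'],o['wrist_force'],o['ft_torque'])
# candidate base poses for seating: spanner in tool frame
yaw=30.2;u=np.array([np.cos(np.radians(yaw)),np.sin(np.radians(yaw))]);N=np.array([.6585,.0425]);G=N-.13*u;print(G)
goto((*G,.14),yaw)"
```

```text
[0.43472061 0.2749325  0.02332554] [[-4.500e-03  1.162e-01 -9.932e-01]
 [-7.000e-04 -9.932e-01 -1.162e-01]
 [-1.000e+00  2.000e-04  4.600e-03]] 0.011444226780930903 [-0.64152006 -0.67819732  5.87216422] [-0.26865117  0.13662613 -0.10628399]
[ 0.54614428 -0.02289259]
-11.70 30.88 -7.55 -23.5 0.3 0.0
```

>>> move_arm(targets="-3 0 0 0 0 0; -6 0 0 0 0 0; -10 0 0 0 0 0; -13.2 0 0 0 0 0; -13.2 0 0 0 0 0; -13.2 0 0 0 0 0")

```text
t: 5.45
ee_pos: [0.4346, 0.2749, 0.1544]
ee_rot: [[-0.006, 0.116, -0.993], [-0.001, -0.993, -0.116], [-1.0, 0.0, 0.006]]
wrist_force: [-1.0, 0.3, -2.4]
gripper_width: 0.0116
```

```bash
python3 -c "
from h import *
snap('wrist','w3.png')
o=get_obs();print(o['ee_pos'],o['ee_rot'].round(4),o['gripper_width'],o['wrist_force'],o['ft_torque'])
a=cv2.imread('pics/w3.png');cv2.imwrite('pics/w3c.png',cv2.resize(a[0:320,180:460],(525,600),interpolation=cv2.INTER_CUBIC))"
```

```text
[0.43384485 0.27451095 0.15332083] [[-0.008   0.1163 -0.9932]
 [-0.002  -0.9932 -0.1163]
 [-1.      0.0011  0.0082]] 0.011627020254412633 [ 0.27608207  0.48980637 -2.43753492] [0.00628706 0.15023467 0.00050566]
```

View pics/w3c.png

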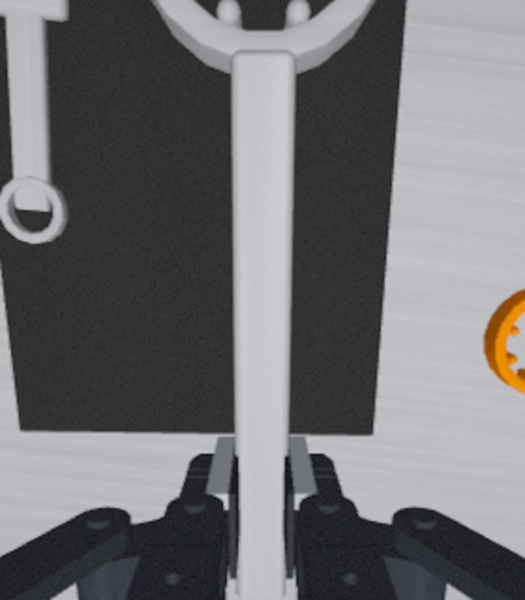

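The handle is straight in the jaws and the ring's rear teeth show at the top edge (v≈6), which means a nose sag of about 1.5–2°. I'll pitch up slightly and move over the nut.

```bash
python3 -c "
from h import *
yaw=30.2;u=np.array([np.cos(np.radians(yaw)),np.sin(np.radians(yaw))]);N=np.array([.659,.0427]);G=N-.1321*u
goto((*G,.153),yaw)"
```

```text
0.00 30.91 -7.55 -23.5 0.5 0.0
```

>>> move_arm(targets="0 5 -1.2 -4 0 0; 0 10 -2.4 -8 0 0; 0 15 -3.6 -12 0 0; 0 20 -4.8 -16 0 0; 0 25 -6.1 -20 0 0; 0 28 -6.8 -22 0 0; 0 30.9 -7.6 -23.5 0.5 0; 0 30.9 -7.6 -23.5 0.5 0; 0 30.9 -7.6 -23.5 0.5 0")

```text
t: 6.4
ee_pos: [0.5451, -0.0233, 0.1519]
ee_rot: [[-0.002, 0.501, -0.865], [0.003, -0.865, -0.501], [-1.0, -0.004, 0.0]]
wrist_force: [-0.0, 1.1, -2.1]
gripper_width: 0.0116
```

>>> move_arm(targets="2 0 0 0 1 0; 3.3 0 0 0 1.5 0; 3.3 0 0 0 1.5 0; 3.3 0 0 0 1.5 0; 3.3 0 0 0 1.5 0")

```text
t: 6.9
ee_pos: [0.547, -0.0223, 0.1217]
ee_rot: [[0.026, 0.504, -0.864], [0.015, -0.864, -0.503], [-1.0, 0.0, -0.03]]
wrist_force: [0.2, 0.0, -2.0]
gripper_width: 0.0116
```

```bash
python3 -c "
from h import *
for f,n,b in (('top','t4.png',(120,190,270,350)),('scene','s4.png',(180,270,240,360))):
  snap(f,n)
ims=[]
for n,(a,b,c,d) in (('t4.png',(120,190,265,355)),('s4.png',(175,265,240,355))):
  ims.append(cv2.resize(cv2.imread('pics/'+n)[a:b,c:d],(390,400),interpolation=cv2.INTER_CUBIC))
cv2.imwrite('pics/c4.png',np.hstack(ims))
o=get_obs();print(o['ee_pos'],o['ee_rot'].round(4),o['gripper_width'],o['wrist_force'])
yaw=30.2;u=np.array([np.cos(np.radians(yaw)),np.sin(np.radians(yaw))]);N=np.array([.659,.0427]);G=N-.1321*u
print(G);goto((*G,.118),yaw)"
```

```text
[ 0.54723856 -0.02261638  0.12197038] [[ 2.700e-02  5.033e-01 -8.637e-01]
 [ 1.490e-02 -8.641e-01 -5.031e-01]
 [-9.995e-01  8.000e-04 -3.080e-02]] 0.011228798442663864 [ 0.17091142 -0.08686067 -1.76763618]
[ 0.5448293  -0.02374893]
0.39 -0.02 0.28 0.0 -1.8 -0.0
```

View pics/c4.png

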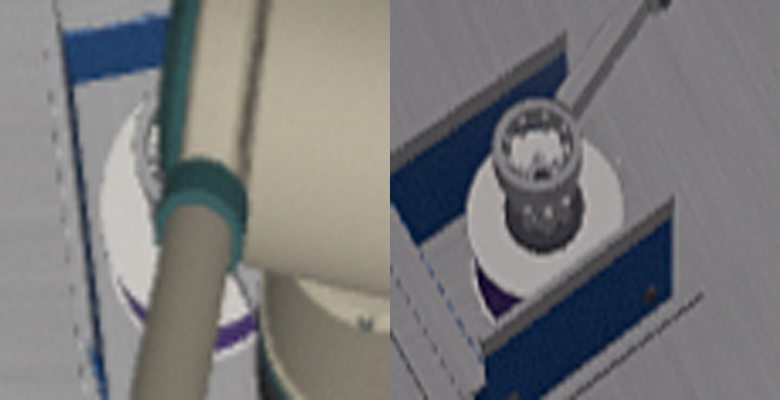

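>>> move_arm(targets="0.4 0 0.28 0 0 0; 0.8 0 0.3 0 0 0; 1.2 0 0.31 0 0 0; 1.6 0 0.32 0 0 0; 2 0 0.33 0 0 0; 2.2 0 0.33 0 0 0; 2.2 0 0.33 0 0 0")

```text
t: 7.7
ee_pos: [0.5442, -0.0242, 0.0987]
ee_rot: [[0.025, 0.503, -0.864], [0.015, -0.864, -0.502], [-1.0, -0.001, -0.029]]
wrist_force: [-0.7, 0.1, -2.6]
gripper_width: 0.012
```

>>> move_arm(targets="0.3 0 -0.03 0 0 0; 0.6 0 -0.02 0 0 0; 0.9 0 0 0 0 0; 1.1 0 0 0 0 0; 1.1 0 0 0 0 0")

```text
t: 8.2
ee_pos: [0.5444, -0.024, 0.0877]
ee_rot: [[0.025, 0.503, -0.864], [0.015, -0.864, -0.503], [-1.0, -0.001, -0.029]]
wrist_force: [0.3, 0.6, -2.2]
gripper_width: 0.0116
```

>>> move_arm(targets="0.2 0 0.01 0 0 0; 0.4 0 0.01 0 0 0; 0.5 0 0.01 0 0 0; 0.5 0 0.01 0 0 0; 0.5 0 0.01 0 0 0")

```text
t: 8.7
ee_pos: [0.5448, -0.0241, 0.0832]
ee_rot: [[0.026, 0.503, -0.864], [0.015, -0.864, -0.502], [-1.0, -0.0, -0.03]]
wrist_force: [0.0, 0.2, -2.1]
gripper_width: 0.0117
```

```bash
python3 -c "
from h import *
o=get_obs();print(o['ee_pos'],o['ee_rot'].round(4),o['gripper_width'],o['wrist_force'],o['ft_torque'])
snap('scene','s5.png');a=cv2.imread('pics/s5.png')
cv2.imwrite('pics/c5.png',cv2.resize(a[170:280,225:375],(600,440),interpolation=cv2.INTER_CUBIC))"
```

```text
[ 0.54475539 -0.0240751   0.08316035] [[ 2.570e-02  5.027e-01 -8.641e-01]
 [ 1.510e-02 -8.645e-01 -5.025e-01]
 [-9.996e-01 -2.000e-04 -2.980e-02]] 0.011733943467798201 [ 0.01859363  0.1639076  -2.07679417] [-0.1195135   0.14134476  0.0136871 ]
```

View pics/c5.png

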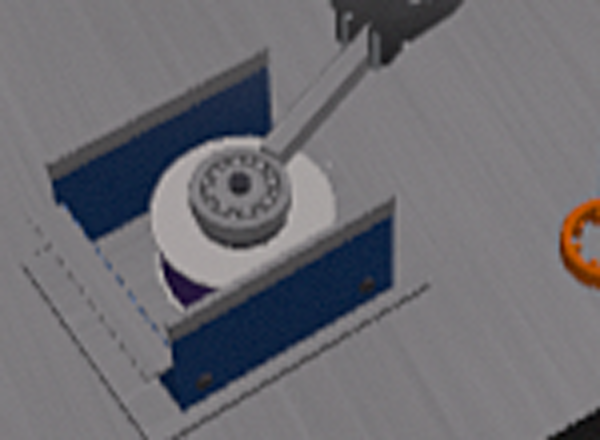

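The ring has dropped over the nut and is level, with no contact force. Next is the swing.

```bash
cat >> h.py <<'E'
from scipy.spatial.transform import Rotation as Ro
NUT=np.array([.659,.0427])
def swing(degs,dz=0,n=NUT,pe=None):
    """rows for swinging about the nut by degs (ccw +), from measured pose"""
    o=get_obs();P,E=np.array(o['ee_pos']),np.array(o['ee_rot']);c=np.array([*n,P[2]]);out=[]
    for a in degs:
        R=Ro.from_euler('z',a,degrees=True).as_matrix()
        s=E.T@(c+R@(P-c)+[0,0,dz]-P)*100;r=np.degrees(Ro.from_matrix(E.T@R@E).as_rotvec())
        out.append(' '.join('%.1f'%v for v in [*s,*r]) if abs(a)>8 else ' '.join('%.2f'%v for v in [*s,*r]))
    print('; '.join(out))
def st():
    o=get_obs();E=np.array(o['ee_rot']);u=-E[:2,2]/np.linalg.norm(E[:2,2]);R=np.array(o['ee_pos'])[:2]-NUT
    F=np.array(o['wrist_force']);yaw=np.degrees(np.arctan2(u[1],u[0]));l=np.array([-u[1],u[0]])
    print('t',o['t'],'p',np.round(o['ee_pos'],4),'yaw %.2f'%yaw,'ring',(np.array(o['ee_pos'])[:2]+.1321*u).round(4),'Flat %.1f Frad %.1f Fz %.1f'%(F[:2]@l,F[:2]@u,F[2]),'T',np.round(o['ft_torque'],2),
     'nut torque on tool', round(o['ft_torque'][2]+R[0]*F[1]-R[1]*F[0],3))
E
python3 -c "
from h import *
st();swing(range(-4,-49,-4))"
```

```text
t 8.75 p [ 0.5448 -0.0241  0.0832] yaw 30.18 ring [0.659  0.0423] Flat -0.5 Frad -0.4 Fz -2.7 T [-0.1   0.18  0.01] nut torque on tool 0.078
0.00 -0.92 -0.03 4.00 0.00 0.12; 0.00 -1.84 -0.12 8.00 0.00 0.24; 0.0 -2.8 -0.3 12.0 0.0 0.4; 0.0 -3.6 -0.5 16.0 0.0 0.5; 0.0 -4.5 -0.8 20.0 0.0 0.6; 0.0 -5.4 -1.1 24.0 0.0 0.7; 0.0 -6.2 -1.5 28.0 0.0 0.8; 0.1 -7.0 -2.0 32.0 0.0 1.0; 0.1 -7.8 -2.5 36.0 0.0 1.1; 0.1 -8.5 -3.1 40.0 0.0 1.2; 0.1 -9.2 -3.7 44.0 0.0 1.3; 0.1 -9.8 -4.4 48.0 0.0 1.4
```

>>> move_arm(targets="0 -0.92 -0.03 4 0 0.1; 0 -1.84 -0.12 8 0 0.2; 0 -2.75 -0.27 12 0 0.4; 0 -3.64 -0.49 16 0 0.5; 0 -4.5 -0.8 20 0 0.6; 0 -5.4 -1.1 24 0 0.7; 0 -5.4 -1.1 24 0 0.7")

```text
t: 9.45
ee_pos: [0.5275, 0.0284, 0.0837]
ee_rot: [[0.031, 0.109, -0.994], [0.003, -0.994, -0.109], [-1.0, 0.0, -0.031]]
wrist_force: [2.2, -2.6, -4.0]
gripper_width: 0.0117
```

```bash
python3 -c "
from h import *
st();swing(range(-4,-29,-4))"
```

```text
t 9.45 p [0.5275 0.0284 0.0837] yaw 6.24 ring [0.6589 0.0428] Flat -2.8 Frad 1.9 Fz -4.0 T [-0.26  0.14 -0.16] nut torque on tool 0.207
0.00 -0.92 -0.03 4.00 -0.00 0.12; 0.00 -1.84 -0.13 8.00 -0.00 0.25; 0.0 -2.7 -0.3 12.0 -0.0 0.4; 0.0 -3.6 -0.5 16.0 -0.0 0.5; 0.0 -4.5 -0.8 20.0 -0.0 0.6; 0.0 -5.4 -1.1 24.0 -0.0 0.7; 0.0 -6.2 -1.6 28.0 -0.0 0.9
```

>>> move_arm(targets="0 -0.92 -0.03 4 0 0.1; 0 -1.84 -0.13 8 0 0.2; 0 -2.75 -0.28 12 0 0.4; 0 -3.6 -0.5 16 0 0.5; 0 -4.5 -0.8 20 0 0.6; 0 -5.4 -1.1 24 0 0.7; 0 -5.4 -1.1 24 0 0.7; 0 -5.4 -1.1 24 0 0.7")

```text
t: 10.25
ee_pos: [0.5332, 0.0824, 0.084]
ee_rot: [[0.03, -0.304, -0.952], [-0.009, -0.953, 0.304], [-1.0, -0.001, -0.031]]
wrist_force: [3.5, -2.2, -3.0]
gripper_width: 0.0115
```

```bash
python3 -c "
from h import *
st();swing([1,2,3])"
```

```text
t 10.25 p [0.5332 0.0824 0.084 ] yaw -17.71 ring [0.659  0.0423] Flat -1.0 Frad 4.0 Fz -3.0 T [-0.11 -0.22 -0.08] nut torque on tool 0.056
-0.00 0.23 -0.00 -1.00 -0.00 -0.03; -0.00 0.46 -0.01 -2.00 -0.00 -0.06; 0.00 0.69 -0.02 -3.00 -0.00 -0.09
```

>>> move_arm(targets="0 0.23 0 -1 0 0; 0 0.46 0 -2 0 0; 0 0.58 0 -2.5 0 0; 0 0.58 0 -2.5 0 0; -0.7 0.58 -0.03 -2.5 0 0; -1.4 0.58 -0.05 -2.5 0 0; -2.1 0.58 -0.07 -2.5 0 0; -2.8 0.58 -0.1 -2.5 0 0; -3.3 0.58 -0.11 -2.5 0 0; -3.3 0.58 -0.11 -2.5 0 0")

```text
t: 11.25
ee_pos: [0.5307, 0.0776, 0.1178]
ee_rot: [[0.029, -0.264, -0.964], [-0.008, -0.964, 0.264], [-1.0, 0.0, -0.031]]
wrist_force: [0.5, -0.2, -1.4]
gripper_width: 0.0114
```

```bash
python3 -c "
from h import *
st();swing(range(5,46,5));snap('scene','s6.png');snap('wrist','w6.png')
a=cv2.imread('pics/s6.png');b=cv2.imread('pics/w6.png')
cv2.imwrite('pics/c6.png',np.hstack([cv2.resize(a[170:280,225:375],(400,300),interpolation=cv2.INTER_CUBIC),cv2.resize(b[0:150,220:420],(400,300),interpolation=cv2.INTER_CUBIC)]))"
```

```text
t 11.25 p [0.5307 0.0776 0.1178] yaw -15.33 ring [0.6581 0.0427] Flat -0.1 Frad 0.5 Fz -1.4 T [-0.02  0.15 -0.04] nut torque on tool -0.032
0.00 1.16 -0.05 -5.00 0.00 -0.15; 0.0 2.3 -0.2 -10.0 0.0 -0.3; 0.0 3.4 -0.5 -15.0 0.0 -0.5; 0.0 4.5 -0.8 -20.0 0.0 -0.6; 0.0 5.6 -1.3 -25.0 0.0 -0.8; 0.1 6.6 -1.8 -30.0 0.0 -0.9; 0.1 7.6 -2.4 -35.0 0.0 -1.1; 0.1 8.5 -3.1 -40.0 0.0 -1.2; 0.1 9.4 -3.9 -45.0 0.0 -1.4
```

View pics/c6.png

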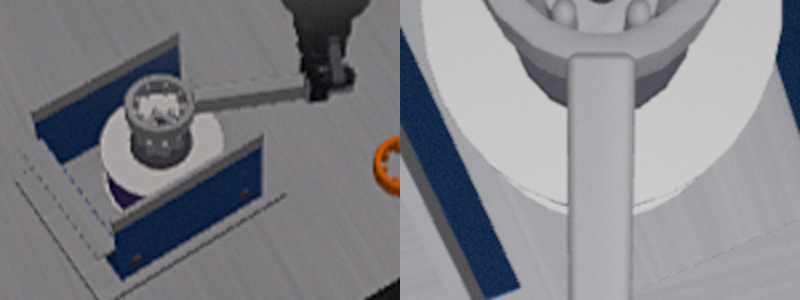

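It lifted off cleanly, with the ring above the nut. I'll swing back 45°.

>>> move_arm(targets="0 1.16 -0.05 -5 0 -0.2; 0 2.3 -0.2 -10 0 -0.3; 0 3.4 -0.5 -15 0 -0.5; 0 4.5 -0.8 -20 0 -0.6; 0 5.6 -1.3 -25 0 -0.8; 0.1 6.6 -1.8 -30 0 -0.9; 0.1 7.6 -2.4 -35 0 -1.1; 0.1 8.5 -3.1 -40 0 -1.2; 0.1 9.4 -3.9 -45 0 -1.4; 0.1 9.4 -3.9 -45 0 -1.4; 0.1 9.4 -3.9 -45 0 -1.4")

```text
t: 12.45
ee_pos: [0.5428, -0.0234, 0.1166]
ee_rot: [[0.024, 0.493, -0.87], [0.016, -0.87, -0.493], [-1.0, -0.002, -0.029]]
wrist_force: [-0.1, 0.4, -1.6]
gripper_width: 0.0115
```

```bash
python3 -c "
from h import *
st()
yaw=29.7;u=np.array([np.cos(np.radians(yaw)),np.sin(np.radians(yaw))]);G=NUT-.1321*u;goto((*G,.100),yaw);goto((*G,.0835),yaw)"
```

```text
t 12.45 p [ 0.5428 -0.0234  0.1166] yaw 29.54 ring [0.6578 0.0417] Flat 0.4 Frad 0.1 Fz -1.6 T [-0.08  0.15 -0.03] nut torque on tool -0.089
1.67 0.01 -0.11 -0.2 -1.6 0.1
3.32 0.02 -0.06 -0.2 -1.6 0.1
```

>>> move_arm(targets="0 0 -0.16 -0.2 0 0; 0.5 0 -0.14 -0.2 0 0; 1 0 -0.12 -0.2 0 0; 1.5 0 -0.11 -0.2 0 0; 2 0 -0.1 -0.2 0 0; 2.4 0 -0.09 -0.2 0 0; 2.8 0 -0.07 -0.2 0 0; 2.8 0 -0.07 -0.2 0 0")

```text
t: 13.25
ee_pos: [0.5442, -0.0227, 0.0884]
ee_rot: [[0.024, 0.498, -0.867], [0.015, -0.867, -0.498], [-1.0, -0.001, -0.028]]
wrist_force: [0.2, 0.1, -2.2]
gripper_width: 0.0118
```

>>> move_arm(targets="0.3 0 0.01 0 0 0; 0.5 0 0.01 0 0 0; 0.5 0 0.01 0 0 0; 0.5 0 0.01 0 0 0")

```text
t: 13.65
ee_pos: [0.5446, -0.0228, 0.084]
ee_rot: [[0.025, 0.498, -0.867], [0.015, -0.867, -0.498], [-1.0, -0.001, -0.029]]
wrist_force: [0.4, 0.1, -2.9]
gripper_width: 0.0117
```

```bash
python3 -c "
from h import *
st();swing(range(-4,-29,-4))"
```

```text
t 13.65 p [ 0.5446 -0.0228  0.084 ] yaw 29.88 ring [0.6591 0.043 ] Flat -0.1 Frad 0.4 Fz -2.9 T [-0.25  0.24 -0.11] nut torque on tool -0.093
0.00 -0.92 -0.03 4.00 0.00 0.12; 0.00 -1.83 -0.13 8.00 0.00 0.23; 0.0 -2.7 -0.3 12.0 0.0 0.4; 0.0 -3.6 -0.5 16.0 0.0 0.5; 0.0 -4.5 -0.8 20.0 0.0 0.6; 0.0 -5.4 -1.1 24.0 0.0 0.7; 0.0 -6.2 -1.5 28.0 0.0 0.8
```

>>> move_arm(targets="0 -0.92 -0.03 4 0 0.1; 0 -1.83 -0.13 8 0 0.2; 0 -2.75 -0.28 12 0 0.4; 0 -3.6 -0.5 16 0 0.5; 0 -4.5 -0.8 20 0 0.6; 0 -5.4 -1.1 24 0 0.7; 0 -6.2 -1.5 28 0 0.8; 0 -6.2 -1.5 28 0 0.8")

```text
t: 14.45
ee_pos: [0.527, 0.0387, 0.0846]
ee_rot: [[0.029, 0.034, -0.999], [0.001, -0.999, -0.034], [-1.0, -0.0, -0.03]]
wrist_force: [0.2, -3.0, -4.7]
gripper_width: 0.0115
```

```bash
python3 -c "
from h import *
st();swing([-1,-2,-3,-4,-5,-6,-7,-8])"
```

```text
t 14.45 p [0.527  0.0387 0.0846] yaw 1.93 ring [0.659  0.0431] Flat -3.0 Frad 0.1 Fz -4.7 T [-0.52  0.2  -0.25] nut torque on tool 0.147
0.00 -0.23 -0.00 1.00 0.00 0.03; 0.00 -0.46 -0.01 2.00 0.00 0.06; 0.00 -0.69 -0.02 3.00 0.00 0.09; 0.00 -0.92 -0.04 4.00 0.00 0.12; 0.00 -1.15 -0.05 5.00 0.00 0.15; 0.00 -1.38 -0.08 6.00 0.00 0.18; 0.00 -1.61 -0.10 7.00 0.00 0.21; 0.00 -1.84 -0.13 8.00 0.00 0.24
```

>>> move_arm(targets="0 -0.23 0 1 0 0; 0 -0.46 -0.01 2 0 0.1; 0 -0.69 -0.02 3 0 0.1; 0 -0.92 -0.04 4 0 0.1; 0 -1.15 -0.05 5 0 0.1; 0 -1.38 -0.08 6 0 0.2; 0 -1.61 -0.1 7 0 0.2; 0 -1.84 -0.13 8 0 0.2; 0 -1.84 -0.13 8 0 0.2")

```text
t: 15.35
ee_pos: [0.5278, 0.057, 0.0847]
ee_rot: [[0.029, -0.107, -0.994], [-0.002, -0.994, 0.107], [-1.0, -0.001, -0.029]]
wrist_force: [2.4, -4.1, -4.7]
gripper_width: 0.0113
```

```bash
python3 -c "
from h import *
st();swing([-1,-2,-3])"
```

```text
t 15.35 p [0.5278 0.057  0.0847] yaw -6.16 ring [0.6591 0.0428] Flat -3.8 Frad 2.8 Fz -4.7 T [-0.58  0.05 -0.32] nut torque on tool 0.181
0.00 -0.23 -0.00 1.00 0.00 0.03; 0.00 -0.46 -0.01 2.00 0.00 0.06; 0.00 -0.69 -0.02 3.00 0.00 0.09
```

>>> move_arm(targets="0 -0.11 0 0.5 0 0; 0 -0.23 0 1 0 0; 0 -0.34 0 1.5 0 0; 0 -0.46 -0.01 2 0 0.1; 0 -0.46 -0.01 2 0 0.1")

```text
t: 15.85
ee_pos: [0.5284, 0.0615, 0.0847]
ee_rot: [[0.029, -0.142, -0.989], [-0.004, -0.99, 0.142], [-1.0, -0.001, -0.03]]
wrist_force: [3.5, -3.7, -5.0]
gripper_width: 0.0116
```

```bash
python3 -c "
from h import *
st();swing([-1,-2,-3])"
```

```text
t 15.85 p [0.5284 0.0615 0.0847] yaw -8.15 ring [0.6591 0.0428] Flat -3.2 Frad 4.0 Fz -5.0 T [-0.65 -0.04 -0.23] nut torque on tool 0.188
0.00 -0.23 -0.00 1.00 0.00 0.03; 0.00 -0.46 -0.01 2.00 0.00 0.06; 0.00 -0.69 -0.02 3.00 0.00 0.09
```

>>> move_arm(targets="0 -0.11 0 0.5 0 0; 0 -0.23 0 1 0 0; 0 -0.34 0 1.5 0 0; 0 -0.34 0 1.5 0 0")

```text
t: 16.25
ee_pos: [0.5289, 0.0649, 0.0847]
ee_rot: [[0.029, -0.168, -0.985], [-0.003, -0.986, 0.168], [-1.0, -0.002, -0.03]]
wrist_force: [3.4, -3.9, -4.5]
gripper_width: 0.0119
```

```bash
python3 -c "
from h import *
st()"
```

```text
t 16.25 p [0.5289 0.0649 0.0847] yaw -9.66 ring [0.6591 0.0427] Flat -3.3 Frad 4.0 Fz -4.5 T [-0.62 -0.13 -0.24] nut torque on tool 0.195
```

>>> move_arm(targets="0 -0.11 0 0.5 0 0; 0 -0.23 0 1 0 0; 0 -0.34 0 1.5 0 0; 0 -0.34 0 1.5 0 0")

```text
t: 16.65
ee_pos: [0.5296, 0.0682, 0.0848]
ee_rot: [[0.03, -0.193, -0.981], [-0.004, -0.981, 0.193], [-1.0, -0.002, -0.03]]
wrist_force: [3.8, -3.6, -4.0]
gripper_width: 0.0116
```

```bash
python3 -c "
from h import *
st()"
```

```text
t 16.65 p [0.5296 0.0682 0.0848] yaw -11.15 ring [0.6592 0.0426] Flat -2.8 Frad 4.5 Fz -4.0 T [-0.57 -0.14 -0.22] nut torque on tool 0.148
```

>>> move_arm(targets="0 -0.11 0 0.5 0 0; 0 -0.23 0 1 0 0; 0 -0.34 0 1.5 0 0; 0 -0.46 -0.01 2 0 0; 0 -0.46 -0.01 2 0 0")

```text
t: 17.15
ee_pos: [0.5305, 0.0727, 0.0848]
ee_rot: [[0.03, -0.227, -0.973], [-0.004, -0.974, 0.227], [-1.0, -0.003, -0.03]]
wrist_force: [4.3, -3.9, -4.8]
gripper_width: 0.0116
```

```bash
python3 -c "
from h import *
st()"
```

```text
t 17.15 p [0.5305 0.0727 0.0848] yaw -13.15 ring [0.6592 0.0426] Flat -2.8 Frad 5.1 Fz -4.8 T [-0.58 -0.18 -0.22] nut torque on tool 0.147
```

>>> move_arm(targets="0 -0.11 -0.02 0.5 0 0; 0 -0.23 -0.04 1 0 0; 0 -0.34 -0.05 1.5 0 0; 0 -0.46 -0.06 2 0 0; 0 -0.46 -0.06 2 0 0")

```text
t: 17.65
ee_pos: [0.5317, 0.0771, 0.0847]
ee_rot: [[0.029, -0.261, -0.965], [-0.003, -0.965, 0.261], [-1.0, -0.004, -0.029]]
wrist_force: [3.6, -5.3, -4.5]
gripper_width: 0.0113
```

```bash
python3 -c "
from h import *
st();snap('scene','s7.png');a=cv2.imread('pics/s7.png');snap('wrist','w7.png');b=cv2.imread('pics/w7.png')
cv2.imwrite('pics/c7.png',np.hstack([cv2.resize(a[180:250,245:355],(471,300),interpolation=cv2.INTER_CUBIC),cv2.resize(b[0:190,220:420],(316,300),interpolation=cv2.INTER_CUBIC)]))"
```

```text
t 17.65 p [0.5317 0.0771 0.0847] yaw -15.15 ring [0.6592 0.0426] Flat -4.2 Frad 4.9 Fz -4.5 T [-0.62 -0.06 -0.22] nut torque on tool 0.337
```

View pics/c7.png

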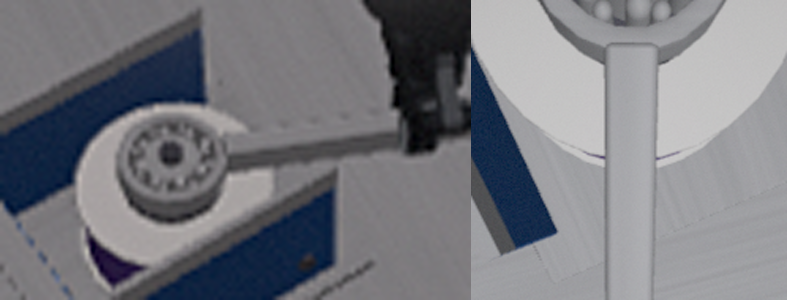

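The spanner is fully seated with the lobe against the teeth, and the torque has started to rise. I'll carry on in small steps.

>>> move_arm(targets="0 -0.06 0 0.25 0 0; 0 -0.11 0 0.5 0 0; 0 -0.17 0 0.75 0 0; 0 -0.17 0 0.75 0 0")

```text
t: 18.15
ee_pos: [0.5322, 0.0787, 0.0847]
ee_rot: [[0.029, -0.274, -0.961], [-0.003, -0.962, 0.274], [-1.0, -0.005, -0.029]]
wrist_force: [3.6, -3.9, -3.5]
gripper_width: 0.0117
```

```bash
python3 -c "
from h import *
st()"
```

```text
t 18.15 p [0.5322 0.0787 0.0847] yaw -15.90 ring [0.6592 0.0425] Flat -2.7 Frad 4.5 Fz -3.5 T [-0.64 -0.08 -0.18] nut torque on tool 0.18
```

>>> move_arm(targets="0 -0.06 0 0.25 0 0; 0 -0.11 0 0.5 0 0; 0 -0.17 0 0.75 0 0; 0 -0.23 0 1 0 0; 0 -0.23 0 1 0 0")

```text
t: 18.65
ee_pos: [0.5329, 0.0809, 0.0847]
ee_rot: [[0.029, -0.291, -0.956], [-0.003, -0.957, 0.291], [-1.0, -0.005, -0.028]]
wrist_force: [3.8, -3.9, -3.7]
gripper_width: 0.0115
```

```bash
python3 -c "
from h import *
st()"
```

```text
t 18.65 p [0.5329 0.0809 0.0847] yaw -16.90 ring [0.6592 0.0425] Flat -2.6 Frad 4.8 Fz -3.7 T [-0.6  -0.07 -0.2 ] nut torque on tool 0.136
```

>>> move_arm(targets="0 -0.11 -0.01 0.5 0 0; 0 -0.23 -0.02 1 0 0; 0 -0.34 -0.03 1.5 0 0; 0 -0.46 -0.04 2 0 0; 0 -0.46 -0.04 2 0 0")

```text
t: 19.15
ee_pos: [0.5343, 0.0853, 0.0847]
ee_rot: [[0.028, -0.324, -0.946], [-0.003, -0.946, 0.324], [-1.0, -0.006, -0.028]]
wrist_force: [2.9, -3.5, -3.8]
gripper_width: 0.0114
```

```bash
python3 -c "
from h import *
st()"
```

```text
t 19.15 p [0.5343 0.0853 0.0847] yaw -18.90 ring [0.6593 0.0425] Flat -2.4 Frad 3.9 Fz -3.8 T [-0.65  0.06 -0.19] nut torque on tool 0.123
```

>>> move_arm(targets="0 -0.11 -0.01 0.5 0 0; 0 -0.23 -0.02 1 0 0; 0 -0.34 -0.03 1.5 0 0; 0 -0.46 -0.04 2 0 0; 0 -0.46 -0.04 2 0 0")

```text
t: 19.65
ee_pos: [0.5359, 0.0895, 0.0846]
ee_rot: [[0.028, -0.357, -0.934], [-0.003, -0.934, 0.357], [-1.0, -0.007, -0.027]]
wrist_force: [1.3, -3.0, -3.4]
gripper_width: 0.0114
```

```bash
python3 -c "
from h import *
st()"
```

```text
t 19.65 p [0.5359 0.0895 0.0846] yaw -20.90 ring [0.6593 0.0424] Flat -2.3 Frad 2.3 Fz -3.4 T [-0.56  0.26 -0.19] nut torque on tool 0.108
```

>>> move_arm(targets="0 -0.11 0 0.5 0 0; 0 -0.23 0 1 0 0; 0 -0.34 0 1.5 0 0; 0 -0.46 -0.01 2 0 0; 0 -0.46 -0.01 2 0 0")

```text
t: 20.15
ee_pos: [0.5374, 0.0932, 0.0846]
ee_rot: [[0.027, -0.388, -0.921], [-0.005, -0.922, 0.388], [-1.0, -0.006, -0.027]]
wrist_force: [0.4, -6.7, -3.0]
gripper_width: 0.0115
```

```bash
python3 -c "
from h import *
st()"
```

```text
t 20.15 p [0.5374 0.0932 0.0846] yaw -22.86 ring [0.6592 0.0419] Flat -6.1 Frad 3.0 Fz -3.0 T [-0.9   0.43  0.06] nut torque on tool 0.861
```

>>> move_arm(targets="0 -0.03 0 0.15 0 0; 0 -0.06 0 0.3 0 0; 0 -0.06 0 0.3 0 0; 0 -0.06 0 0.3 0 0")

```text
t: 20.55
ee_pos: [0.5376, 0.0936, 0.0846]
ee_rot: [[0.027, -0.393, -0.919], [-0.005, -0.92, 0.393], [-1.0, -0.006, -0.027]]
wrist_force: [-0.5, -5.6, -3.1]
gripper_width: 0.0116
```

```bash
python3 -c "
from h import *
st()"
```

```text
t 20.55 p [0.5376 0.0936 0.0846] yaw -23.14 ring [0.6591 0.0417] Flat -5.3 Frad 1.7 Fz -3.1 T [-0.96  0.47  0.14] nut torque on tool 0.841
```

>>> move_arm(targets="0 -0.06 0 0.2 0 0; 0 -0.12 0 0.4 0 0; 0 -0.12 0 0.4 0 0; 0 -0.12 0 0.4 0 0; 0 -0.12 0 0.4 0 0; 0 -0.12 0 0.4 0 0")

```text
t: 21.15
ee_pos: [0.538, 0.0944, 0.0846]
ee_rot: [[0.027, -0.399, -0.917], [-0.005, -0.917, 0.399], [-1.0, -0.006, -0.027]]
wrist_force: [-1.2, -6.3, -4.0]
gripper_width: 0.0116
```

```bash
python3 -c "
from h import *
st()"
```

```text
t 21.15 p [0.538  0.0944 0.0846] yaw -23.53 ring [0.6591 0.0417] Flat -6.2 Frad 1.4 Fz -4.0 T [-1.12  0.41  0.1 ] nut torque on tool 0.921
```

>>> move_arm(targets="0 -0.06 0 0.2 0 0; 0 -0.13 0 0.4 0 0; 0 -0.13 0 0.4 0 0; 0 -0.13 0 0.4 0 0; 0 -0.13 0 0.4 0 0; 0 -0.13 0 0.4 0 0; 0 -0.13 0 0.4 0 0; 0 -0.13 0 0.4 0 0")

```text
t: 21.95
ee_pos: [0.5383, 0.0953, 0.0845]
ee_rot: [[0.026, -0.405, -0.914], [-0.006, -0.914, 0.405], [-1.0, -0.005, -0.026]]
wrist_force: [-1.2, -7.6, -3.1]
gripper_width: 0.0116
```

```bash
python3 -c "
from h import *
st();swing([1,2,3,4,5])"
```

```text
t 21.95 p [0.5383 0.0953 0.0845] yaw -23.91 ring [0.6591 0.0417] Flat -7.4 Frad 1.9 Fz -3.1 T [-1.31  0.44  0.07] nut torque on tool 1.049
-0.00 0.23 -0.00 -1.00 -0.01 -0.03; -0.00 0.46 -0.01 -2.00 -0.01 -0.05; -0.00 0.69 -0.02 -3.00 -0.02 -0.08; -0.00 0.92 -0.04 -4.00 -0.02 -0.11; -0.00 1.15 -0.06 -5.00 -0.03 -0.13
```

About 1.05 Nm (7.4 N on the handle), rising steeply and held. The geometry rules out a plate contact, so this is the nut's stop. Now I'll unload.

>>> move_arm(targets="0 0.23 0 -1 0 0; 0 0.46 -0.01 -2 0 0; 0 0.69 -0.02 -3 0 -0.1; 0 0.92 -0.04 -4 0 -0.1; 0 1.03 -0.05 -4.5 0 -0.1; 0 1.03 -0.05 -4.5 0 -0.1; 0 1.03 -0.05 -4.5 0 -0.1")

```text
t: 22.65
ee_pos: [0.5351, 0.0872, 0.0847]
ee_rot: [[0.028, -0.334, -0.942], [-0.001, -0.943, 0.334], [-1.0, -0.008, -0.027]]
wrist_force: [-1.8, -1.2, -3.1]
gripper_width: 0.0116
```

```bash
python3 -c "
from h import *
st()"
```

```text
t 22.65 p [0.5351 0.0872 0.0847] yaw -19.52 ring [0.6596 0.043 ] Flat -1.8 Frad -1.3 Fz -3.1 T [-0.38  0.58 -0.31] nut torque on tool -0.078
```

>>> move_arm(targets="-0.3 0 0 0 0 0; -0.6 0 -0.01 0 0 0; -1 0 -0.02 0 0 0; -1 0 -0.02 0 0 0")

```text
t: 23.05
ee_pos: [0.5356, 0.0871, 0.0955]
ee_rot: [[0.03, -0.333, -0.942], [-0.001, -0.943, 0.333], [-1.0, -0.009, -0.029]]
wrist_force: [-2.9, -1.2, -2.4]
gripper_width: 0.0112
```

>>> move_arm(targets="-1 0 -0.03 0 0 0; -2 0 -0.06 0 0 0; -3.5 0 -0.1 0 0 0; -5 0 -0.14 0 0 0; -6.3 0 -0.18 0 0 0; -6.3 0 -0.18 0 0 0")

```text
t: 23.65
ee_pos: [0.5381, 0.0867, 0.1611]
ee_rot: [[0.037, -0.333, -0.942], [-0.001, -0.943, 0.333], [-0.999, -0.011, -0.036]]
wrist_force: [0.1, 0.3, -2.4]
gripper_width: 0.0117
```

```bash
python3 -c "
from h import *
st();goto((.4347,.2749,.157),6.6)"
```

```text
t 23.65 p [0.5381 0.0867 0.1611] yaw -19.47 ring [0.6626 0.0426] Flat 0.3 Frad -0.0 Fz -2.4 T [0.06 0.13 0.04] nut torque on tool -0.001
0.01 -14.30 16.02 -26.1 -2.2 0.2
```

>>> move_arm(targets="0 -3 3.2 -5 0 -0.2; 0 -6 6.4 -10 0 -0.4; 0 -9 9.6 -15 -0.2 -0.6; 0 -12 12.8 -20 -0.4 -0.8; 0 -14.3 16 -26.1 -0.5 -0.9; 0 -14.3 16 -26.1 -0.5 -0.9; 0 -14.3 16 -26.1 -0.5 -0.9; 0 -14.3 16 -26.1 -0.5 -0.9")

```text
t: 24.45
ee_pos: [0.433, 0.2741, 0.1545]
ee_rot: [[0.023, 0.115, -0.993], [0.015, -0.993, -0.115], [-1.0, -0.012, -0.025]]
wrist_force: [0.5, -0.1, -2.3]
gripper_width: 0.0116
```

```bash
python3 -c "
from h import *
st();print(get_obs()['ee_rot'].round(3));goto((.4347,.2749,.05),6.6);goto((.4347,.2749,.026),6.6)"
```

```text
t 24.45 p [0.433  0.2741 0.1545] yaw 6.59 ring [0.5642 0.2893] Flat -0.2 Frad 0.5 Fz -2.3 T [-0.02  0.15  0.02] nut torque on tool -0.073
[[ 0.023  0.115 -0.993]
 [ 0.015 -0.993 -0.115]
 [-1.    -0.012 -0.025]]
10.45 0.07 0.08 -0.0 -1.4 0.7
12.85 0.09 0.14 -0.0 -1.4 0.7
```

Lower to just above the mat, taking out the 0.7° roll, then touch down gently.

>>> move_arm(targets="3 0 0.1 0 0 0.7; 6 0 0.1 0 0 0.7; 9 0 0.1 0 0 0.7; 11 0.1 0.1 0 0 0.7; 12.2 0.1 0.1 0 0 0.7; 12.6 0.1 0.1 0 0 0.7; 12.6 0.1 0.1 0 0 0.7; 12.6 0.1 0.1 0 0 0.7")

```text
t: 25.25
ee_pos: [0.4353, 0.2754, 0.0294]
ee_rot: [[0.026, 0.115, -0.993], [0.003, -0.993, -0.115], [-1.0, -0.0, -0.026]]
wrist_force: [-0.8, 0.3, -1.4]
gripper_width: 0.0112
```

```bash
python3 -c "
from h import *
st()"
```

```text
t 25.25 p [0.4353 0.2754 0.0294] yaw 6.59 ring [0.5666 0.2906] Flat 0.4 Frad -0.7 Fz -1.4 T [-0.    0.19 -0.04] nut torque on tool 0.066
```

>>> move_arm(targets="0.2 0 0 0 0 0; 0.4 0 0 0 0 0; 0.55 0 0 0 0 0; 0.55 0 0 0 0 0; 0.55 0 0 0 0 0")

```text
t: 25.75
ee_pos: [0.4347, 0.2755, 0.0238]
ee_rot: [[0.025, 0.116, -0.993], [0.003, -0.993, -0.115], [-1.0, -0.0, -0.025]]
wrist_force: [-0.3, -1.4, 5.2]
gripper_width: 0.0117
```

```bash
python3 -c "
from h import *
st()"
```

```text
t 25.75 p [0.4347 0.2755 0.0238] yaw 6.63 ring [0.5659 0.2908] Flat -1.3 Frad -0.4 Fz 5.2 T [-0.15  0.54  0.02] nut torque on tool 0.39
```

>>> move_arm(targets="0 0 0 0 0 0; 0 0 0 0 0 0; 0 0 0 0 0 0; 0 0 0 0 0 0; 0 0 0 0 0 0; 0 0 0 0 0 0; 0 0 0 0 0 0; 0 0 0 0 0 0; 0 0 0 0 0 0; 0 0 0 0 0 0", fingers=-1)

```text
t: 26.75
ee_pos: [0.4343, 0.2753, 0.023]
ee_rot: [[0.024, 0.115, -0.993], [0.003, -0.993, -0.115], [-1.0, 0.0, -0.024]]
wrist_force: [0.4, -0.2, -0.5]
gripper_width: 0.0852
```

>>> move_arm(targets="-3 0 0 0 0 0; -7 0 0 0 0 0; -11 0 0 0 0 0; -15 0 0 0 0 0; -15 0 3 0 0 0; -15 0 6 0 0 0; -15 0 6 0 0 0")

```text
t: 27.45
ee_pos: [0.3668, 0.2668, 0.1713]
ee_rot: [[0.02, 0.116, -0.993], [0.001, -0.993, -0.116], [-1.0, 0.001, -0.02]]
wrist_force: [0.9, 0.2, -0.1]
gripper_width: 0.0854
```

```bash
python3 -c "
from h import *
st();print(get_obs()['gripper_width']);snap('scene','s9.png');a=cv2.imread('pics/s9.png')
cv2.imwrite('pics/c9.png',cv2.resize(a[170:390,220:490],(736,600),interpolation=cv2.INTER_CUBIC))"
```

```text
t 27.45 p [0.3668 0.2668 0.1713] yaw 6.69 ring [0.498  0.2821] Flat 0.1 Frad 1.0 Fz -0.1 T [-0.01  0.06  0.02] nut torque on tool -0.248
0.08541713981692892
```

View pics/c9.png

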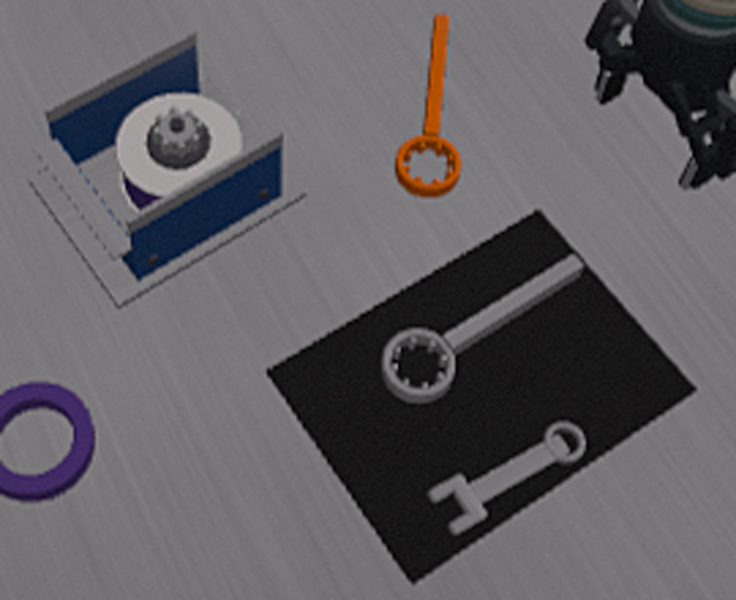

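The spanner lies flat on the mat with the ring at crop (420,365). The small spanner is where it was, and the gripper is open and clear of everything.

```bash
python3 -c "
from h import *
print(close_job())"
```

```text
the job is handed in; nothing more can be done
None
```

I tightened the nut to its stop, laid the large spanner back on the mat and let go, and handed the job in at about 27.5 s of the 72 s allowed.

- **Tightening:** It took two seatings, with the spanner lifted off and swung back 45° between them. The torque rose steeply at a handle yaw of about -22°. I then pulled up in steps from 0.84 to 1.05 Nm (7.4 N on the handle), staying at the top setting for about half a second. No reading between moves was above 1.05 Nm.
- **Putting back:** I unloaded the handle before lifting off. The last picture shows the spanner flat on the mat in its old place and the small spanner apparently where it was. The gripper was open and clear of everything.

**What disagreed or was not checked:**
- **Stop position:** My first estimate, from the lobe angle and the holder's heading, put the stop at a handle yaw of about -10°; it came at about -22°. Adding up the swings gives a start of about 0.2 rad, which fits the stated 0.1 to 0.4. The handle was clear of the side plates there.
- **Torque accuracy:** The torque comes from the wrist sensor and wanders by about 0.1 Nm or more.
- **Nut after lift-off:** I did not measure the nut's angle again once the spanner was off.

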